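# Press a bush home with the locking clamp

### The job

Slide the roller bracket along its channel until it sits fully home against the back stop, then push the locking clamp's handle down over centre so that it snaps shut, presses the brass bush home and stays locked with your hand off it. Then flick the release lever down (do not pry the handle) so that the clamp springs open and frees the bracket, which stays home. Work by feel, never pushing on the clamp or the bracket with more than about 20 N, and leave the other things on the bench where they are.

Things in the scene. Friction and masses are not known exactly. Their poses are not given: they have to be found in the camera images.
- bed: Dark steel base plate, 130 x 220 x 12 mm, fixed to the bench. Origin: on the bench right below the jaw; z up; +y is the way the bracket is slid home. Two side rails (54 mm apart inside, tops 20 mm over the bench) form a channel along y, open at the -y end (y -130). The back stop's face is at y = +70, its top 34 mm over the bench.
- clamp: Locking clamp on the bed; origin and axes as bed. Grey column at x 42 to 68, and two cheeks (x -14 to 68, y within 23, z 82 to 174). Handle pivot at x 0, z 160.5. The jaw, a 24 mm round rubber foot 64 mm over the bench when open, is driven straight down at x 0, y 0 as the handle comes down. Past centre the handle drops about 0.05 rad to a hard stop and stays locked.
- handle: Clamp handle, a round bar along its own -x axis; origin at its pivot. Rubber grip 18 mm thick, 71 to 151 mm from the pivot. It swings in the clamp's x-z plane, tip towards the clamp's -x, at the start 0.35 to 1.27 rad above level, held by friction. Indexed on a serrated hub it locks anywhere from 0.52 below to 0.22 rad above level, and it has up to 0.2 rad of free play, so its start does not tell where it locks.
- handle_grip (a point): On the handle's centre line 115 mm from the pivot, where to push; axes as handle. Closing takes up to about 15 N here, most some 0.2 rad before centre; from there the resistance fades to nothing at centre, then the handle drops off the finger by itself to its stop (about 5 mm here). Pressing on against the stop soon breaks the force limit.
- release_tip (a point): Middle of the top of the release lever's paddle (26 mm wide in y, 30 long in x, 7 thick), sticking out of the clamp's +x side, near x 104, z 161 of the clamp at rest. Axes as clamp at rest. Pressed straight down by up to about 6 N over 7 to 20 mm it kicks the locked clamp back over centre: the handle flies up and the resistance falls. A spring lifts the lever again.
- release (a joint): Turn of the release lever about an axis along the clamp's y at x 21, z 140.5, rad: 0 at rest, 0.55 at its hard stop (paddle about 45 mm lower); the locked clamp is freed at about 0.1 to 0.22.
- bracket_end (a point): Centre of the bracket's near (-y) end face, 9 mm above the bed's top and 70 mm from the bracket's middle; axes as bracket. Push here towards +y.
- bracket: Loose aluminium roller bracket (0.35 kg) in the channel: foot plate 50 x 140 x 18 mm (long along y), boss 46 x 50 mm in the middle, top 32 mm over the underside. Origin: centre of the underside. Fully home, its far end touches the back stop and its origin is at x 0, y 0 of the bed, 12 mm up. It slides with 1 to 3 N.
- bush (a joint): How far the brass flanged bush (flange 30 mm round, 3 mm thick) standing in the bracket's boss has been pressed in, m: 0 with its flange 10 mm proud of the boss, 0.010 fully home. It takes 10 N and stays where pressed.
- pebble: Pink rhodonite pebble, 42 mm wide, 24 high; a bystander. Origin under its middle.
- scoop: Steel grit scoop, 170 mm long; a bystander.
- sieve: Perforated aluminium sieve pan, 194 mm wide, 45 high; a bystander.
- jar: Grit jar, 70 mm wide, 110 high; a bystander.
- spanner: Steel spanner, 170 mm long; a bystander.
- jaw_foot (a point): Centre of the underside of the clamp's jaw; 64 mm over the bench when the clamp is open, about 46 when it presses the bush home. It hardly moves near centre, so it does not show whether the clamp is locked.
There are look-alikes about, which are no part of the job. Of the things that look like the bracket, the middle-sized one is meant.

How it is judged:
By the outcome, as a careful person would: the job done as asked, in the order asked, and still so for the second after the job is handed in, with the robot touching nothing.
It also fails if it takes over 72 s, if anything falls off the work surface, if the arm or the gripper's body presses on something with over 40 N, if the wrist force passes 120 N, or if a joint passes its speed limit or range.

### The arm

A 6-joint arm with a two-finger parallel gripper is mounted at the origin on the work surface. World frame = base frame: x ahead of the robot, y to its left, z up, the work surface at z = 0. Lengths are in m, angles in degrees, forces in N, time in s.
With the tool pointing down it reaches from about 0.275 to 0.85 m from the base axis. Payload 5.2 kg.
Tool frame: the origin (TCP) lies at the very end of the fingers, on their centre line; the grasp point (between the pads) lies grip_depth behind it (grip_depth is the distance from the TCP to the grasp point, in m); x points along the fingers, y is the direction in which the jaws open and shut, and the axes are right-handed (so a half turn about x gives the same grasp; the last joint's range is limited). The gripper opens to 85 mm and grips with 20 to 120 N. Pads are 22 mm wide; open, the fingers measure 114 mm over their backs; the gripper's body (76 mm by 85 mm) begins 54 mm behind the grasp point. The pads swing forward as they close: fully open they stand 13 mm farther back than shut.
Start: joints at [-82.781, 14.817, 87.949, -0, 77.235, -11.62], TCP at [0.178, -0.521, 0.231] pointing down, gripper open.
Joint ranges: [-179.93, 179.93], [-52.35, 119.4], [10.71, 147.94], [-69.91, 249.91], [12.55, 155.21], [-178.61, 178.61]. Speed limits (degrees/s): [147.25, 147.25, 180, 180, 180, 180].

### API

Orientations are given as a 3x3 rotation matrix whose columns are the frame's x, y, z axes.
In Python, from workcell import get_obs, read_camera, close_job, grip_depth gives the robot as it stands. The module is installed in compiled form; this text tells all that it offers.
- The arm moves only by the tool servo_tool, never from a script. Its arguments are lists of equal length, an entry for each row: "travel": the shift along the tool's x, y, z scaled (see below), a list of three; "dr": the turn, a rotation vector about the tool's x, y, z scaled (see below), a list of three. A call has 1 to 12 rows; each row shifts and turns the commanded pose from where the row before left it, along the tool's axes as they then stand; what a row does not reach is not made up. The controller multiplies each number of a shift by 300 mm and each number of a turn by 60 degrees. A row lasts 1/8 s, in which the tool goes at most 62.5 mm and 10.7 degrees, less where a joint would pass 70% of its speed; a pose out of reach is approached as far as the arm can. A call with a number of a shift or a turn outside -1 to 1 is refused whole. A call with a gripper value outside its range is refused whole. "claw" is the closure, from 0 (fully open) to 1 (shut), set as the call begins (left out, the last holds). The fingers move at their own pace and stop on an object; "newtons" is the grip in N (left out, the last holds). Time passes only in rows, so rows that do not move let the fingers close. It gives the time, the measured TCP pose, the force and the opening at its end, in the units of the state.
- get_obs(): the state, without advancing time (a new reading comes with each control period).
- read_camera(name): name is "scene" or "top"; returns a dict with "img" (400x640x3 uint8, blue, green, red), "range_z" (400x640 float32, m along the optical axis (not along the pixel's ray), 0 where there is no reading), "vertical_fov" (degrees; the focal length in pixels is half the picture's height over the tangent of half this angle, whatever the lens; pixels are square), "cx", "cy" (the principal point, pixels), "dist_coeffs" ([k1, k2, p1, p2, k3] as OpenCV has them; the pictures are not rectified), "rvec" (rotation vector, rad) and "tvec" (3), from world to camera coordinates, as OpenCV has them. Camera axes: x right, y down, z forward; pixel columns grow to the right and rows downward; lengths in m; the calibration is good to about 2 mm. A picture is of the moment at which its call begins.
- close_job(): hands the job in, once; it reports no verdict.
The state is a dict: "t": time; "joints": joint angles; "dq": joint speeds; "joint_torque": joint torques, N m; "ee_pos": TCP position; "ee_rot": TCP orientation; "force": force on the tool from outside, world axes, zero at the start; "torque": the same for the moment, N m; "opening": opening from 0.0 (shut) to 1.0 (fully open).
Only numpy, scipy, OpenCV 4.12 (cv2) and the standard library are available. Lean on these libraries where they do the work, as an engineer would, in place of code of your own. Each camera call takes 0.05 s, during which the arm holds its last target. There are 200 camera calls.

## Working session

There is one attempt and no reset: what is moved stays moved. The work goes in short steps, Python scripts to look and compute and a tool call to move; the robot and the scene stay as the last step left them, time stands still between calls to the robot, and variables do not carry over. Pictures are saved under pics/ and viewed, about 8 in all and at most 12, crops included, and the job is handed in when it is done.

Besides the shell and the picture viewer there is one more tool, called after "Call:" as a command line: name --argument value ..., lists and objects as JSON in quotes. servo_tool: Moves the arm, as the interface text tells. Shifts and turns lie within -1 to 1; 1 stands for 300 mm of shift or 60 degrees of turn. Its arguments: {"type":"object","properties":{"travel":{"type":"array","items":{"type":"array","items":{"type":"number","minimum":-1,"maximum":1}}},"dr":{"type":"array","items":{"type":"array","items":{"type":"number","minimum":-1,"maximum":1}}},"claw":{"type":"number"},"newtons":{"type":"number"}},"required":["travel","dr"]}

```bash
mkdir -p pics; cat > h.py <<'E'
import numpy as np, cv2
from workcell import *
def cam(n):
    d=read_camera(n); h=d['img'].shape[0]
    f=h/2/np.tan(np.radians(d['vertical_fov'])/2)
    d['K']=np.array([[f,0,d['cx']],[0,f,d['cy']],[0,0,1]]); d['R']=cv2.Rodrigues(np.array(d['rvec'],float))[0]
    d['t']=np.array(d['tvec'],float).reshape(3); d['D']=np.array(d['dist_coeffs'],float); return d
def cloud(d):
    h,w=d['range_z'].shape; uv=np.stack(np.meshgrid(np.arange(w),np.arange(h)),-1).reshape(-1,1,2).astype(np.float64)
    n=cv2.undistortPoints(uv,d['K'],d['D']).reshape(-1,2); z=d['range_z'].reshape(-1,1)
    p=np.hstack([n*z,z]); return ((p-d['t'])@d['R']).reshape(h,w,3)
def proj(d,P): return cv2.projectPoints(np.array(P,float).reshape(-1,1,3),np.array(d['rvec'],float),d['t'],d['K'],d['D'])[0].reshape(-1,2)
def ray(d,u,v,z):
    n=cv2.undistortPoints(np.array([[[u,v]]],float),d['K'],d['D'])[0,0]
    c=-d['R'].T@d['t']; r=d['R'].T@np.array([*n,1]); return c+r*(z-c[2])/r[2]
E
python3 - <<'E'
from h import *
for n in('scene','top'):
    d=cam(n); cv2.imwrite(f'pics/{n}0.png',d['img']); print(n,-d['R'].T@d['t'],d['K'][0,0],d['D'],(d['range_z']>0).mean())
o=get_obs(); print(o, grip_depth if not callable(grip_depth) else grip_depth())
E
```

```text
scene [ 1.05472437 -0.09333017  0.8985239 ] 362.3593234463473 [-0.02834268  0.          0.          0.          0.        ] 0.9962578125
top [0.35299544 0.10626464 1.17947607] 434.4886213487895 [0.03039253 0.         0.         0.         0.        ] 0.995875
{'t': 0.1, 'joints': array([-8.27819940e+01,  1.48557774e+01,  8.80047823e+01,  2.25277888e-05,
        7.72337480e+01, -1.16193768e+01]), 'dq': array([-0.11635803, -0.06577133, -0.14183472, -0.03832608,  0.05341476,
        0.10369095]), 'joint_torque': array([ 2.81788431e-03, -4.46969175e+01, -2.91247827e+01, -9.82702636e-05,
        6.33149320e-03, -4.58399569e-06]), 'ee_pos': array([ 0.17755013, -0.52006006,  0.23055147]), 'ee_rot': array([[-2.06428770e-04,  3.22883022e-01, -9.46438858e-01],
       [ 1.63298435e-03, -9.46437507e-01, -3.22882917e-01],
       [-9.99998645e-01, -1.61217217e-03, -3.31890992e-04]]), 'force': array([ 0.14963983, -0.05766494,  0.56137007]), 'torque': array([-0.01777601,  0.03234651, -0.01500234]), 'opening': 1.0003425221205409} 0.0187
```

View pics/scene0.png

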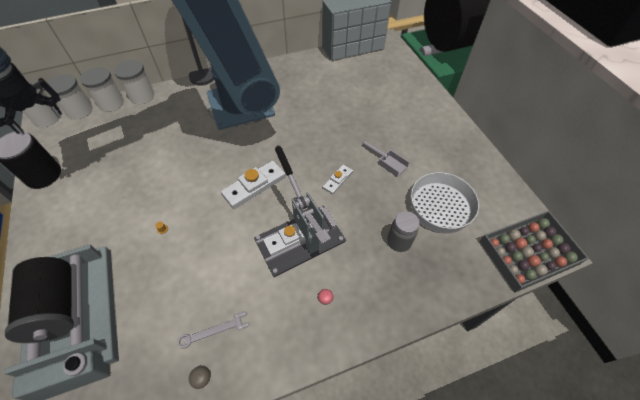

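View pics/top0.png

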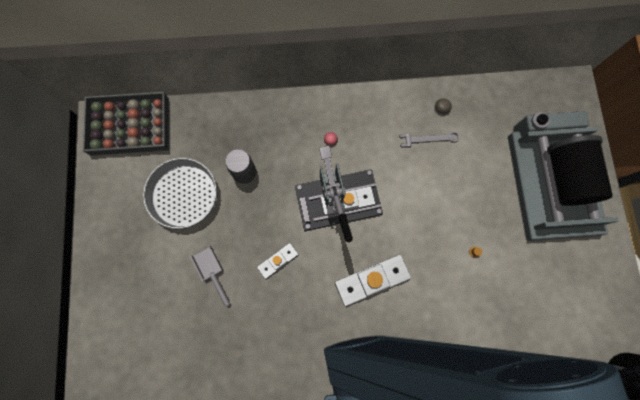

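The bracket candidates in the top view are the small one (277,261), the large one (373,281) and the middle-sized one in the bed's channel (350,198), which is the one meant. The handle grip is at (346,228), the release paddle near (325,152), and the pink pebble close by at (331,138).

```bash
python3 - <<'E'
from h import *
d=cam('top'); P=cloud(d); s=cam('scene')
a=cv2.resize(d['img'][120:250,270:410],None,fx=4,fy=4,interpolation=cv2.INTER_CUBIC)
b=cv2.resize(s['img'][140:280,240:355],None,fx=4,fy=4,interpolation=cv2.INTER_CUBIC)
b=b[:520] if b.shape[0]>520 else b
a=a[:520,60:420]
print(a.shape,b.shape)
cv2.imwrite('pics/crop1.png',cv2.resize(np.hstack([a,b[:520,:430]]),None,fx=1,fy=1))
# bed plate: height 8..16mm in region
Q=P[120:250,270:410]; 
print('bench z',np.median(P[300:320,420:440,2]))
m=(Q[...,2]>.006)&(Q[...,2]<.06)
m=m.astype(np.uint8); n,l,st,c=cv2.connectedComponentsWithStats(m)
for i in range(1,n):
    if st[i,4]>300:
        q=Q[l==i]; r=cv2.minAreaRect((q[:,:2]*1000).astype(np.float32)); print(st[i],r, cv2.boxPoints(r))
for v in [138]: print('pebble',P[138,331])
print('grip/handle'); 
hm=Q[...,2]>.1
for v in range(0,130,4):
    u=np.where(hm[v])[0]
    if len(u): print(v+120,u.min()+270,u.max()+270,np.round(Q[v,u].mean(0),3),np.round(Q[v,u,2].max(),3))
E
```

```text
(520, 360, 3) (520, 460, 3)
bench z 0.0008011389378755627
[  71   49   42   53 1579] ((607.6200561523438, -34.358802795410156), (132.8805694580078, 112.66714477539062), 6.118381977081299) [[535.554     14.572475]
 [547.56244  -97.4529  ]
 [679.6861   -83.290085]
 [667.6777    28.735298]]
[  25   60   45   51 1398] ((590.1465454101562, 84.27906036376953), (134.1239013671875, 99.9593734741211), 9.883872985839844) [[515.50085  122.00563 ]
 [532.65906   23.529882]
 [664.79224   46.55249 ]
 [647.63403  145.02824 ]]
pebble [0.77272833 0.02945612 0.02535981]
grip/handle
124 275 378 [0.353 0.106 1.179] 1.179
128 286 396 [0.353 0.106 1.179] 1.179
140 290 290 [0.353 0.106 1.179] 1.179
148 319 329 [0.667 0.061 0.255] 1.179
152 286 343 [0.636 0.064 0.319] 1.179
156 321 408 [0.651 0.059 0.246] 1.179
160 324 329 [0.669 0.054 0.158] 0.16
164 325 388 [0.623 0.054 0.274] 1.179
168 320 396 [0.588 0.059 0.363] 1.179
172 320 339 [0.64  0.045 0.149] 0.174
176 320 395 [0.62  0.05  0.186] 1.179
180 294 341 [0.607 0.049 0.199] 1.179
184 322 369 [0.595 0.047 0.208] 1.179
188 323 367 [0.574 0.049 0.252] 1.179
192 323 409 [0.565 0.047 0.256] 1.179
196 324 344 [0.576 0.043 0.163] 0.178
200 276 343 [0.558 0.046 0.202] 1.179
204 326 343 [0.541 0.05  0.239] 1.179
208 333 341 [0.545 0.039 0.169] 0.196
212 291 343 [0.485 0.052 0.445] 1.179
216 339 345 [0.518 0.032 0.211] 0.214
220 301 393 [0.477 0.047 0.409] 1.179
224 340 363 [0.483 0.038 0.317] 1.179
228 342 349 [0.488 0.028 0.229] 0.233
232 313 350 [0.464 0.036 0.34 ] 1.179
236 344 351 [0.468 0.026 0.241] 0.247
240 345 351 [0.46  0.026 0.24 ] 0.242
248 305 305 [0.353 0.106 1.179] 1.179
```

View pics/crop1.png

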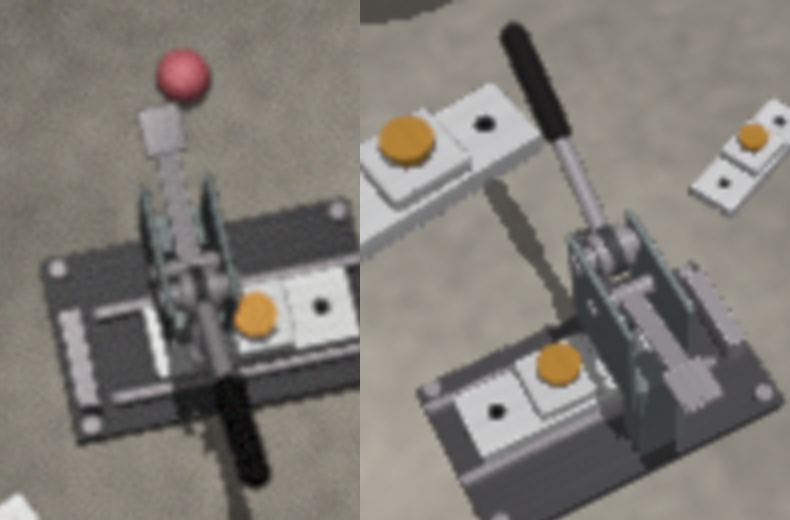

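The crop confirms it: the bracket (bush near (255,312), hole at (320,305)) lies in the channel short of the back stop at the left. The handle is up towards the robot and the paddle is near the pebble. Next I fit the bed pose.

```bash
python3 - <<'E'
from h import *
d=cam('top'); P=cloud(d); Q=P[120:250,270:410]; z=Q[...,2]
m=((z>.006)&(z<.06)).astype(np.uint8); n,l,st,c=cv2.connectedComponentsWithStats(m)
pts=np.vstack([Q[l==i] for i in range(1,n) if st[i,4]>300])
# bed plate only (exclude sides) hull
q=pts[pts[:,2]<.045]; r=cv2.minAreaRect((q[:,:2]*1000).astype(np.float32)); print(r)
bx=cv2.boxPoints(r); print(bx)
# screws: light bolts in corners + colours
img=d['img']; hsv=cv2.cvtColor(img,cv2.COLOR_BGR2HSV)
om=cv2.inRange(hsv[120:250,270:410],(8,120,80),(25,255,255)); print('bush',Q[om>0].mean(0), om.sum()/255)
wm=(cv2.inRange(hsv[120:250,270:410],(0,0,150),(180,60,255))>0)&(z>.02)&(z<.07)
w=Q[wm]; print('white',len(w),np.median(w[:,2]))
r=cv2.minAreaRect((w[:,:2]*1000).astype(np.float32)); print(r,cv2.boxPoints(r))
# handle line: dark grip points
g=Q[(z>.17)&(z<.4)]; g=g[g[:,0]<.54]; print(len(g)); cen=g.mean(0); U,S,V=np.linalg.svd(g-cen); print('handle',cen,V[0],S,g[g[:,0].argmin()],g[:,2].max())
# paddle
pd=Q[25:43,44:62].reshape(-1,3); pd=pd[(pd[:,2]>.13)&(pd[:,2]<.2)]; print('paddle',len(pd),pd.mean(0),pd.min(0),pd.max(0))
# cheeks
ck=Q[(z>.1)&(z<.4)]; np.save('ck.npy',ck)
t=(V:=None)
E
```

```text
((601.0767822265625, 24.705970764160156), (134.18167114257812, 221.85208129882812), 7.968425750732422)
[[519.25635  125.260345]
 [550.0111   -94.44966 ]
 [682.8972   -75.848404]
 [652.14246  143.8616  ]]
bush [5.89454872e-01 4.76285411e-04 6.12504271e-02] 89.0
white 567 0.032034397390536186
((599.3602294921875, 21.15283966064453), (113.30307006835938, 212.00076293945312), 9.540521621704102) [[525.9232   116.29737 ]
 [561.0613   -92.771126]
 [672.79724  -73.99169 ]
 [637.6592   135.07681 ]]
257
handle [0.49420981 0.02963613 0.22350843] [-0.8519484  -0.12011937  0.5096619 ] [0.43446524 0.07789232 0.04441287] [0.45575433 0.02612895 0.23523486] 0.245078250667096
paddle 157 [0.68411798 0.05564044 0.16109015] [0.66239845 0.04206176 0.15453818] [0.70305292 0.07016807 0.16687138]
```

```bash
cat >> h.py <<'E'
from scipy.spatial.transform import Rotation as Ro
TH=np.radians(8.0); O=np.array([.582,.0417,0]); CX=np.array([np.cos(TH),np.sin(TH),0]); CY=np.array([-np.sin(TH),np.cos(TH),0]); CZ=np.array([0,0,1.])
C=np.stack([CX,CY,CZ],1)
def toC(p): return (np.asarray(p)-O)@C
def toW(p): return O+C@np.asarray(p,float)
def rot(tilt=0,pitch=0):
    # pointing down, tool z=-clamp y; tilt: fingers lean to +y ; pitch: fingers lean to +x
    x=C@Ro.from_euler('xy',[tilt,-pitch],degrees=True).apply([0,0,-1]); z=-CY; z=z-x*(x@z); z/=np.linalg.norm(z)
    return np.stack([x,np.cross(z,x),z],1)
def plan(pc,R1,n,R0=None,p0=None):
    o=get_obs(); p0=o['ee_pos'] if p0 is None else p0; R0=o['ee_rot'] if R0 is None else R0
    p1=toW(pc); rv=Ro.from_matrix(R0.T@R1).as_rotvec(degrees=True)/n
    R=R0.copy(); T=[]
    for i in range(n):
        T.append([round(float(v),4) for v in R.T@(p1-p0)/n/.3]); R=R@Ro.from_rotvec(rv,degrees=True).as_matrix()
    print('travel',T,'\ndr',[round(float(v),4) for v in rv/60],'x',n,'from',np.round(toC(p0),4))
E
python3 - <<'E'
from h import *
d=cam('top'); P=cloud(d); Q=P[120:250,270:410].reshape(-1,3); hsv=cv2.cvtColor(d['img'],cv2.COLOR_BGR2HSV)[120:250,270:410].reshape(-1,3)
q=toC(Q); z=q[:,2]
def st(m,n): print(n,m.sum(),np.round(np.percentile(q[m],[2,10,50,90,98],axis=0),4).tolist())
st((z>.024)&(z<.036)&(hsv[:,2]>150)&(abs(q[:,0])<.04)&(q[:,1]<-.03)&(q[:,1]>-.14),'foot')
st((z>.055)&(z<.075)&(hsv[:,1]>120)&(hsv[:,0]<28),'bush')
st((z>.025)&(z<.04)&(q[:,1]>.05)&(q[:,1]<.1),'stop')
st((z>.004)&(z<.016)&(abs(q[:,0])<.12)&(abs(q[:,1])<.14),'bed')
st((z>.165)&(z<.19)&(q[:,0]>-.03),'cheektop')
st((z>.15)&(z<.175)&(q[:,0]>.075),'paddle')
print(proj(d,[toW([x,y,.012]) for x in(-.046,.084) for y in(-.13,.09)]))
print(rot()); plan([0,-.160,.12],rot(20),12)
E
```

```text
foot 264 [[-0.02, -0.1116, 0.0258], [-0.0169, -0.108, 0.0277], [0.003, -0.0904, 0.0307], [0.0235, -0.0732, 0.0333], [0.0275, -0.0698, 0.0351]]
bush 74 [[-0.0108, -0.0545, 0.0552], [-0.0077, -0.0515, 0.0554], [0.0022, -0.0434, 0.0577], [0.0118, -0.0342, 0.0605], [0.0144, -0.0315, 0.0617]]
stop 130 [[-0.029, 0.0696, 0.0296], [-0.0246, 0.0707, 0.0318], [0.0018, 0.0764, 0.0342], [0.0302, 0.082, 0.0367], [0.0347, 0.0832, 0.0385]]
bed 2118 [[-0.0981, -0.1282, 0.0042], [-0.0498, -0.1153, 0.0049], [0.0133, 0.0197, 0.0119], [0.0741, 0.0851, 0.0148], [0.1056, 0.1274, 0.0157]]
cheektop 346 [[-0.0265, -0.0226, 0.1653], [-0.0123, -0.0206, 0.1673], [0.0064, 0.0001, 0.1736], [0.0582, 0.0205, 0.1785], [0.1091, 0.022, 0.1838]]
paddle 173 [[0.0769, -0.0128, 0.1546], [0.0815, -0.0102, 0.1568], [0.1012, -0.0004, 0.1613], [0.1175, 0.0093, 0.1645], [0.1207, 0.0119, 0.1662]]
[[382.29444595 212.10206369]
 [303.39427788 229.04420341]
 [370.89437887 167.30632614]
 [293.69472918 183.5486844 ]]
[[ 0.          0.99026807  0.1391731 ]
 [ 0.          0.1391731  -0.99026807]
 [-1.          0.          0.        ]]
travel [[0.0309, -0.0678, -0.1484], [0.0358, -0.0499, -0.1543], [0.0404, -0.0313, -0.158], [0.0446, -0.0124, -0.1594], [0.0486, 0.0067, -0.1586], [0.0521, 0.0256, -0.1556], [0.0551, 0.0441, -0.1503], [0.0576, 0.062, -0.1429], [0.0595, 0.0789, -0.1334], [0.0609, 0.0947, -0.1221], [0.0616, 0.1091, -0.109], [0.0618, 0.1219, -0.0943]] 
dr [-0.1088, 0.0232, -0.0191] x 12 from [-0.4787 -0.5003  0.231 ]
```

Call:
servo_tool --travel '[[0.031,-0.068,-0.148],[0.036,-0.05,-0.154],[0.04,-0.031,-0.158],[0.045,-0.012,-0.159],[0.049,0.007,-0.159],[0.052,0.026,-0.156],[0.055,0.044,-0.15],[0.058,0.062,-0.143],[0.06,0.079,-0.133],[0.061,0.095,-0.122],[0.062,0.109,-0.109],[0.062,0.122,-0.094]]' --dr '[[-0.109,0.023,-0.019],[-0.109,0.023,-0.019],[-0.109,0.023,-0.019],[-0.109,0.023,-0.019],[-0.109,0.023,-0.019],[-0.109,0.023,-0.019],[-0.109,0.023,-0.019],[-0.109,0.023,-0.019],[-0.109,0.023,-0.019],[-0.109,0.023,-0.019],[-0.109,0.023,-0.019],[-0.109,0.023,-0.019]]' --claw 1

```text
t: 1.8
ee_pos: [0.6051, -0.1158, 0.1185]
ee_rot: [[-0.048, 0.989, 0.137], [0.336, 0.145, -0.931], [-0.941, 0.001, -0.339]]
force: [0.2, -1.1, 0.5]
opening: 0.002
```

```bash
sed -i 's/O=np.array(\[.582,.0417,0\])/O=np.array([.584,.042,0])/' h.py; python3 - <<'E'
from h import *
o=get_obs(); print(o['t'],toC(o['ee_pos']),np.round(C.T@o['ee_rot'],3),o['force'],o['opening'],o['joints'])
plan([0,-.145,.022],rot(20),4)
E
```

```text
1.8 [-0.00108491 -0.15924723  0.1185015 ] [[-0.001  1.     0.006]
 [ 0.339  0.006 -0.941]
 [-0.941  0.001 -0.339]] [ 0.22358261 -1.06755099  0.45971649] 0.002348866946237355 [-30.27462047  32.44346847  80.43168213  15.66131708  80.13807947
 -43.12156074]
travel [[0.0797, 0.0009, 0.0161], [0.0797, 0.0009, 0.0162], [0.0797, 0.0009, 0.0162], [0.0796, 0.0009, 0.0163]] 
dr [0.0015, 0.0006, 0.0002] x 4 from [-0.0011 -0.1592  0.1185]
```

Call:
servo_tool --travel '[[0.08,0.001,0.016],[0.08,0.001,0.016],[0.08,0.001,0.016],[0.08,0.001,0.016],[0,0,0]]' --dr '[[0.001,0,0],[0.001,0,0],[0.001,0,0],[0.001,0,0],[0,0,0]]'

```text
t: 2.42
ee_pos: [0.6016, -0.1014, 0.0202]
ee_rot: [[-0.052, 0.99, 0.129], [0.338, 0.138, -0.931], [-0.94, -0.005, -0.342]]
force: [-0.9, 0.2, 0.3]
opening: 0.002
```

```bash
python3 - <<'E'
from h import *
o=get_obs(); print(o['t'],toC(o['ee_pos']),o['force']@C)
plan([0,-.097,.022],rot(20),10)
d=cam('scene'); u,v=proj(d,[toW([0,-.1,.02])])[0].astype(int); cv2.imwrite('pics/c2.png',cv2.resize(d['img'][v-60:v+60,u-80:u+80],None,fx=4,fy=4,interpolation=cv2.INTER_CUBIC))
E
```

```text
2.425 [-0.00251156 -0.14448104  0.02017486] [-0.84271931  0.31993822  0.300346  ]
travel [[0.0048, 0.0008, -0.0151], [0.0048, 0.0008, -0.0151], [0.0048, 0.0008, -0.0151], [0.0048, 0.0008, -0.0151], [0.0048, 0.0008, -0.0151], [0.0048, 0.0008, -0.0151], [0.0048, 0.0008, -0.0151], [0.0048, 0.0008, -0.0151], [0.0048, 0.0008, -0.0151], [0.0048, 0.0008, -0.0151]] 
dr [-0.0002, 0.0, 0.0004] x 10 from [-0.0025 -0.1445  0.0202]
```

View pics/c2.png

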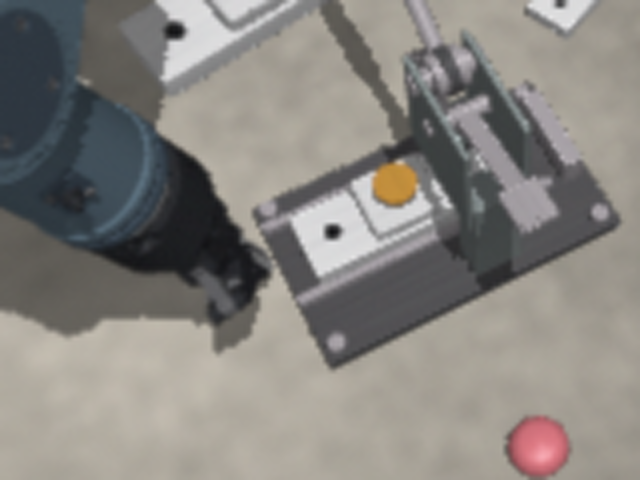

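The fingertip (about 250,275) stands just in front of the bracket's near end (290,240), aligned with the channel.

Call:
servo_tool --travel '[[0.005,0.001,-0.015],[0.005,0.001,-0.015],[0.005,0.001,-0.015],[0.005,0.001,-0.015],[0.005,0.001,-0.015],[0.005,0.001,-0.015],[0.005,0.001,-0.015],[0.005,0.001,-0.015],[0.005,0.001,-0.015],[0.005,0.001,-0.015]]' --dr '[[0,0,0],[0,0,0],[0,0,0],[0,0,0],[0,0,0],[0,0,0],[0,0,0],[0,0,0],[0,0,0],[0,0,0]]'

```text
t: 3.72
ee_pos: [0.5994, -0.0546, 0.0231]
ee_rot: [[-0.048, 0.99, 0.13], [0.336, 0.138, -0.932], [-0.941, -0.001, -0.339]]
force: [0.1, -2.3, -1.0]
opening: -0.001
```

```bash
python3 - <<'E'
from h import *
o=get_obs(); print(o['t'],toC(o['ee_pos']),o['force']@C)
plan([0,-.085,.022],rot(20),6)
d=cam('top');P=cloud(d);q=toC(P[120:250,270:410].reshape(-1,3)); h=cv2.cvtColor(d['img'],cv2.COLOR_BGR2HSV)[120:250,270:410].reshape(-1,3)
m=(q[:,2]>.05)&(q[:,2]<.075)&(h[:,1]>120)&(h[:,0]<28);print('bush',m.sum(),np.percentile(q[m],[5,50,95],axis=0))
E
```

```text
3.725 [ 0.00179225 -0.09777192  0.0230688 ] [-0.17949622 -2.27312739 -1.02629251]
travel [[0.003, -0.001, -0.0065], [0.003, -0.001, -0.0065], [0.003, -0.001, -0.0065], [0.003, -0.001, -0.0065], [0.003, -0.001, -0.0065], [0.003, -0.001, -0.0065]] 
dr [-0.0002, 0.0005, 0.0001] x 6 from [ 0.0018 -0.0978  0.0231]
bush 4 [[-0.00796327 -0.02973555  0.05521966]
 [-0.00545698 -0.02695345  0.0563025 ]
 [-0.00388035 -0.02420503  0.05894683]]
```

Call:
servo_tool --travel '[[0.003,-0.001,-0.006],[0.003,-0.001,-0.006],[0.003,-0.001,-0.006],[0.003,-0.001,-0.006],[0.003,-0.001,-0.006]]' --dr '[[0,0,0],[0,0,0],[0,0,0],[0,0,0],[0,0,0]]'

```text
t: 4.4
ee_pos: [0.5969, -0.0455, 0.0223]
ee_rot: [[-0.047, 0.99, 0.13], [0.335, 0.138, -0.932], [-0.941, -0.0, -0.339]]
force: [0.6, -4.0, 3.3]
opening: 0.0
```

Call:
servo_tool --travel '[[0.001,0,-0.003],[0.001,0,-0.003]]' --dr '[[0,0,0],[0,0,0]]'

```text
t: 4.65
ee_pos: [0.5964, -0.0434, 0.0221]
ee_rot: [[-0.047, 0.99, 0.13], [0.336, 0.138, -0.932], [-0.941, -0.001, -0.339]]
force: [0.6, -4.2, 3.7]
opening: -0.003
```

```bash
python3 - <<'E'
from h import *
o=get_obs(); print(o['t'],toC(o['ee_pos']),o['force']@C)
E
```

```text
4.65 [ 0.00042503 -0.08630779  0.02211   ] [ 0.04130794 -4.23728402  3.65633919]
```

Call:
servo_tool --travel '[[0.001,0,-0.003],[0.001,0,-0.003],[0.001,0,-0.003],[0,0,0]]' --dr '[[0,0,0],[0,0,0],[0,0,0],[0,0,0]]'

```text
t: 5.15
ee_pos: [0.5959, -0.0404, 0.0221]
ee_rot: [[-0.048, 0.99, 0.13], [0.336, 0.138, -0.932], [-0.941, -0.001, -0.339]]
force: [1.8, -2.3, 2.9]
opening: 0.002
```

Call:
servo_tool --travel '[[0.001,0,-0.003],[0.001,0,-0.003]]' --dr '[[0,0,0],[0,0,0]]'

```text
t: 5.4
ee_pos: [0.5957, -0.0386, 0.0221]
ee_rot: [[-0.048, 0.99, 0.13], [0.336, 0.138, -0.932], [-0.941, -0.001, -0.339]]
force: [0.7, -3.6, 2.0]
opening: 0.002
```

Call:
servo_tool --travel '[[0.001,0,-0.003],[0.001,0,-0.003],[0,0,0]]' --dr '[[0,0,0],[0,0,0],[0,0,0]]'

```text
t: 5.78
ee_pos: [0.5955, -0.0372, 0.0221]
ee_rot: [[-0.047, 0.99, 0.13], [0.335, 0.138, -0.932], [-0.941, -0.001, -0.338]]
force: [0.1, -4.6, 1.6]
opening: -0.0
```

```bash
python3 - <<'E'
from h import *
o=get_obs(); print(o['t'],toC(o['ee_pos']),o['force']@C)
d=cam('top');P=cloud(d);q=toC(P[120:250,270:410]);hs=cv2.cvtColor(d['img'],cv2.COLOR_BGR2HSV)[120:250,270:410]
m=(q[...,2]>.022)&(q[...,2]<.05)&(hs[...,2]>140)&(hs[...,1]<60)&(abs(q[...,0])<.025)
for x in(-.015,-.005,.005,.015):
    mm=m&(abs(q[...,0]-x)<.004); print(x,np.sort(np.round(q[mm][:,1],3)))
E
```

```text
5.775 [ 0.0003576  -0.08007233  0.02213185] [-0.51248927 -4.5955776   1.63135342]
-0.015 [-0.07  -0.069 -0.067 -0.067 -0.066 -0.065 -0.064 -0.063 -0.062 -0.062
 -0.061 -0.06  -0.059 -0.059 -0.058 -0.057 -0.056 -0.055 -0.055 -0.053
 -0.052 -0.051 -0.051 -0.05  -0.049 -0.048 -0.047 -0.046 -0.045 -0.045
 -0.043 -0.043 -0.042 -0.041 -0.04  -0.04  -0.038 -0.038 -0.037 -0.035
 -0.035 -0.034 -0.032 -0.032 -0.03  -0.029 -0.029  0.021  0.022  0.023
  0.024  0.024  0.025  0.026  0.027  0.028  0.029  0.029  0.031  0.032
  0.034  0.034  0.035  0.036  0.037  0.037  0.039  0.04   0.04   0.042
  0.043  0.045  0.046  0.046  0.047  0.048  0.049  0.05   0.051  0.051
  0.053  0.053  0.054  0.055  0.056  0.056  0.057  0.058  0.058  0.059
  0.06   0.061  0.062  0.062  0.064  0.064  0.065  0.066  0.067  0.068
  0.068  0.07   0.07   0.072  0.072  0.073  0.075  0.075  0.076  0.077
  0.078  0.079  0.08   0.081  0.081  0.083  0.083]
-0.005 [-0.07  -0.069 -0.068 -0.067 -0.066 -0.064 -0.064 -0.062 -0.062 -0.062
 -0.06  -0.06  -0.059 -0.057 -0.057 -0.056 -0.054 -0.053 -0.053 -0.052
 -0.05  -0.05  -0.048 -0.048 -
[... 1404 characters left out ...]
0.064 -0.063 -0.061 -0.061
 -0.06  -0.059 -0.059 -0.058 -0.056 -0.056 -0.055 -0.053 -0.053 -0.052
 -0.05  -0.049 -0.048 -0.047 -0.046 -0.045 -0.044 -0.044 -0.042 -0.042
 -0.041 -0.041 -0.039 -0.038  0.02   0.022  0.022  0.023  0.024  0.024
  0.024  0.026  0.027  0.028  0.028  0.03   0.03   0.031  0.032  0.033
  0.034  0.035  0.036  0.036  0.038  0.039  0.039  0.041  0.041  0.042
  0.042  0.044  0.044  0.045  0.046  0.047  0.047  0.049  0.049  0.05
  0.052  0.053  0.053  0.055  0.055  0.056  0.057  0.058  0.059  0.06
  0.061  0.061  0.063  0.064  0.066  0.067  0.067  0.069  0.069  0.071
  0.071  0.072  0.072  0.074  0.074  0.075  0.077  0.077  0.078  0.079
  0.08   0.08   0.082  0.082  0.083]
```

Call:
servo_tool --travel '[[0.001,0,-0.002],[0.001,0,-0.002],[0,0,0]]' --dr '[[0,0,0],[0,0,0],[0,0,0]]'

```text
t: 6.2
ee_pos: [0.5958, -0.0371, 0.0222]
ee_rot: [[-0.046, 0.99, 0.13], [0.333, 0.138, -0.933], [-0.942, 0.0, -0.337]]
force: [0.5, -8.4, 3.0]
opening: 0.001
```

Home: the force rose to 8.4 N with no further motion. Next I retreat and go above the handle grip.

```bash
python3 - <<'E'
from h import *
R=get_obs()['ee_rot']; a=np.degrees(.534)
plan([0,-.115,.03],R,2)
plan([-.04,-.115,.31],R,6,R,toW([0,-.115,.03]))
plan([-.0786,0,.2534],rot(0,-a),6,R,toW([-.04,-.115,.31]))
E
```

```text
travel [[-0.032, -0.001, 0.0506], [-0.032, -0.001, 0.0506]] 
dr [0.0, 0.0, 0.0] x 2 from [ 0.0006 -0.0799  0.0222]
travel [[-0.1465, -0.0222, -0.0523], [-0.1465, -0.0222, -0.0523], [-0.1465, -0.0222, -0.0523], [-0.1465, -0.0222, -0.0523], [-0.1465, -0.0222, -0.0523], [-0.1465, -0.0222, -0.0523]] 
dr [0.0, 0.0, 0.0] x 6 from [ 0.    -0.115  0.03 ]
travel [[0.0511, -0.0215, -0.0496], [0.05, -0.0178, -0.0521], [0.0484, -0.0143, -0.0546], [0.0464, -0.011, -0.0571], [0.044, -0.0078, -0.0594], [0.0412, -0.005, -0.0617]] 
dr [0.0144, -0.0534, -0.0842] x 6 from [-0.04  -0.115  0.31 ]
```

Call:
servo_tool --travel '[[-0.032,-0.001,0.05],[-0.032,-0.001,0.05],[-0.146,-0.022,-0.052],[-0.146,-0.022,-0.052],[-0.146,-0.022,-0.052],[-0.146,-0.022,-0.052],[-0.146,-0.022,-0.052],[-0.146,-0.022,-0.052]]' --dr '[[0,0,0],[0,0,0],[0,0,0],[0,0,0],[0,0,0],[0,0,0],[0,0,0],[0,0,0]]'

```text
t: 7.2
ee_pos: [0.5601, -0.077, 0.3106]
ee_rot: [[-0.048, 0.99, 0.129], [0.336, 0.138, -0.932], [-0.941, -0.001, -0.34]]
force: [0.7, -0.3, -0.1]
opening: -0.0
```

Call:
servo_tool --travel '[[0.051,-0.022,-0.05],[0.05,-0.018,-0.052],[0.048,-0.014,-0.055],[0.046,-0.011,-0.057],[0.044,-0.008,-0.059],[0.041,-0.005,-0.062],[0,0,0]]' --dr '[[0.014,-0.053,-0.084],[0.014,-0.053,-0.084],[0.014,-0.053,-0.084],[0.014,-0.053,-0.084],[0.014,-0.053,-0.084],[0.014,-0.053,-0.084],[0,0,0]]'

```text
t: 8.07
ee_pos: [0.5057, 0.034, 0.2514]
ee_rot: [[-0.508, 0.849, 0.144], [-0.067, 0.127, -0.99], [-0.859, -0.512, -0.007]]
force: [-0.0, -1.0, -0.1]
opening: 0.001
```

```bash
python3 - <<'E'
from h import *
o=get_obs(); print(o['t'],toC(o['ee_pos']),o['force']@C,o['joints']); print(np.round(C.T@o['ee_rot'],3))
a=.534; plan(np.array([0,0,.1605])+.115*np.array([-np.cos(a),0,np.sin(a)])+.018*np.array([np.sin(a),0,np.cos(a)]),rot(0,-np.degrees(a)),4)
d=cam('scene'); u,v=proj(d,[toW([-.08,0,.22])])[0].astype(int); cv2.imwrite('pics/c3.png',cv2.resize(d['img'][v-70:v+70,u-90:u+90],None,fx=4,fy=4,interpolation=cv2.INTER_CUBIC))
E
```

```text
8.075 [-0.07863834  0.00293608  0.25141627] [-0.17353567 -0.94731398 -0.10951019] [ -4.44579915  30.16582215  69.12491567  -6.54702226 110.86194413
 -13.51125232]
[[-0.513  0.859  0.005]
 [ 0.004  0.008 -1.   ]
 [-0.859 -0.512 -0.007]]
travel [[0.0169, -0.0008, 0.0025], [0.0169, -0.0008, 0.0025], [0.0169, -0.0008, 0.0025], [0.0169, -0.0009, 0.0025]] 
dr [0.0018, -0.001, 0.001] x 4 from [-0.0786  0.0029  0.2514]
```

View pics/c3.png

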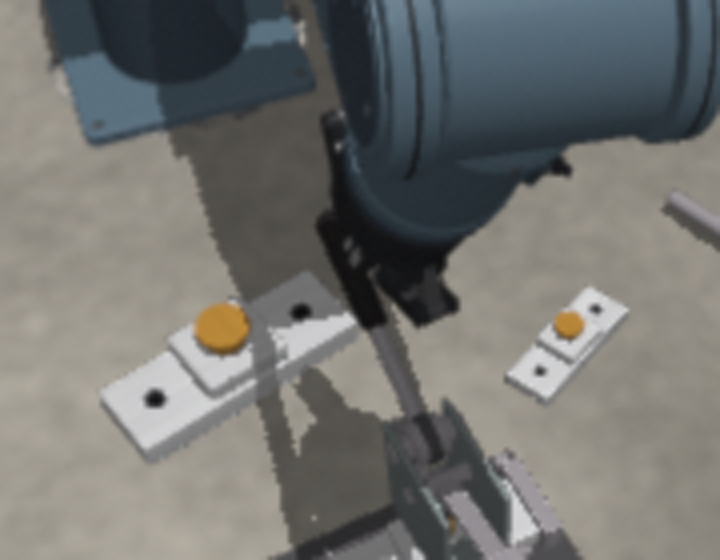

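Call:
servo_tool --travel '[[0.02,-0.001,0.0025],[0.02,-0.001,0.0025],[0.02,-0.001,0.0025],[0.02,-0.001,0.0025],[0,0,0]]' --dr '[[0.002,-0.001,0.001],[0.002,-0.001,0.001],[0.002,-0.001,0.001],[0.002,-0.001,0.001],[0,0,0]]'

```text
t: 8.75
ee_pos: [0.4931, 0.0273, 0.2329]
ee_rot: [[-0.5, 0.855, 0.135], [-0.07, 0.116, -0.991], [-0.863, -0.505, 0.002]]
force: [0.8, 0.4, -0.3]
opening: -0.002
```

Call:
servo_tool --travel '[[0.01,0,0],[0.01,0,0]]' --dr '[[0,0,0],[0,0,0]]'

```text
t: 9.0
ee_pos: [0.4906, 0.0271, 0.2278]
ee_rot: [[-0.5, 0.856, 0.136], [-0.071, 0.116, -0.991], [-0.863, -0.505, 0.002]]
force: [0.6, 0.2, 0.1]
opening: 0.002
```

```bash
cat > s.py <<'E'
from h import *
o=get_obs(); p=toC(o['ee_pos']); R=C.T@o['ee_rot']; v=(p-[0,0,.1605])@R
print('t',o['t'],np.round(p,4),'fC',np.round(o['force']@C,1),'ftool',np.round(o['force']@o['ee_rot'],1),'fingerpitch(rad above level)',round(float(np.arctan2(-R[0,0],-R[2,0])),3),'pivot->tcp tool',np.round(v,4), 'tcp handle angle',round(float(np.arctan2(p[2]-.1605,-p[0])-np.arcsin(.009/np.hypot(p[0],p[2]-.1605))),3))
E
python3 s.py
```

```text
t 9.0 [-0.0945 -0.0017  0.2278] fC [0.6 0.1 0.1] ftool [-0.4  0.4 -0.1] fingerpitch(rad above level) 0.529 pivot->tcp tool [-0.0104 -0.1156  0.0022] tcp handle angle 0.541
```

Call:
servo_tool --travel '[[0.017,-0.0013,0],[0.017,-0.0013,0],[0.017,-0.0013,0]]' --dr '[[0,0,0.04],[0,0,0.04],[0,0,0.04]]'

```text
t: 9.38
ee_pos: [0.483, 0.026, 0.215]
ee_rot: [[-0.386, 0.912, 0.136], [-0.055, 0.124, -0.991], [-0.921, -0.39, 0.003]]
force: [2.0, -0.1, 2.3]
opening: 0.001
```

```bash
python3 s.py
```

```text
t 9.375 [-0.1023 -0.0017  0.215 ] fC [ 2.  -0.4  2.3] ftool [-2.9  1.   0.4] fingerpitch(rad above level) 0.401 pivot->tcp tool [-0.0103 -0.1154  0.0022] tcp handle angle 0.412
```

Call:
servo_tool --travel '[[0.0165,-0.0013,0],[0.0165,-0.0013,0],[0.0165,-0.0013,0]]' --dr '[[0,0,0.041],[0,0,0.041],[0,0,0.041]]'

```text
t: 9.75
ee_pos: [0.4771, 0.0252, 0.2018]
ee_rot: [[-0.265, 0.955, 0.136], [-0.039, 0.13, -0.991], [-0.964, -0.267, 0.003]]
force: [2.5, 0.4, 2.5]
opening: -0.003
```

Call:
servo_tool --travel '[[0.0165,-0.0013,0],[0.0165,-0.0013,0]]' --dr '[[0,0,0.041],[0,0,0.041]]'

```text
t: 10.0
ee_pos: [0.4742, 0.0246, 0.1931]
ee_rot: [[-0.181, 0.974, 0.136], [-0.028, 0.133, -0.991], [-0.983, -0.183, 0.003]]
force: [2.0, 1.2, 5.0]
opening: 0.004
```

```bash
python3 s.py
```

```text
t 10.0 [-0.1111 -0.0019  0.1931] fC [2.1 0.9 5. ] ftool [-5.4  1.2 -0.9] fingerpitch(rad above level) 0.184 pivot->tcp tool [-0.0118 -0.1152  0.0024] tcp handle angle 0.208
```

Call:
servo_tool --travel '[[0.0165,-0.0013,0],[0.0165,-0.0013,0]]' --dr '[[0,0,0.039],[0,0,0.039]]'

```text
t: 10.25
ee_pos: [0.4719, 0.0243, 0.1836]
ee_rot: [[-0.1, 0.986, 0.136], [-0.017, 0.135, -0.991], [-0.995, -0.102, 0.003]]
force: [1.6, 0.4, 4.9]
opening: -0.001
```

Call:
servo_tool --travel '[[0.0165,-0.0013,0],[0.0165,-0.0013,0]]' --dr '[[0,0,0.039],[0,0,0.039]]'

```text
t: 10.5
ee_pos: [0.4704, 0.024, 0.1739]
ee_rot: [[-0.02, 0.991, 0.136], [-0.006, 0.136, -0.991], [-1.0, -0.02, 0.003]]
force: [1.0, 1.0, 5.6]
opening: -0.0
```

```bash
python3 s.py
```

```text
t 10.5 [-0.115  -0.002   0.1739] fC [1.2 0.8 5.6] ftool [-5.6  1.1 -0.8] fingerpitch(rad above level) 0.02 pivot->tcp tool [-0.011  -0.1153  0.0025] tcp handle angle 0.038
```

Call:
servo_tool --travel '[[0.0165,-0.0013,0],[0.0165,-0.0013,0]]' --dr '[[0,0,0.041],[0,0,0.041]]'

```text
t: 10.75
ee_pos: [0.4697, 0.0238, 0.1642]
ee_rot: [[0.066, 0.989, 0.136], [0.005, 0.136, -0.991], [-0.998, 0.066, 0.003]]
force: [-0.4, 1.6, 8.4]
opening: -0.004
```

Call:
servo_tool --travel '[[0.0165,-0.0013,0],[0.0165,-0.0013,0]]' --dr '[[0,0,0.041],[0,0,0.041]]'

```text
t: 11.0
ee_pos: [0.4699, 0.0236, 0.1549]
ee_rot: [[0.151, 0.979, 0.136], [0.017, 0.135, -0.991], [-0.988, 0.152, 0.004]]
force: [-1.6, 0.6, 13.1]
opening: 0.001
```

```bash
python3 s.py
```

```text
t 11.0 [-0.1156 -0.0023  0.1549] fC [-1.5  0.8 13.1] ftool [-13.2   0.5  -0.8] fingerpitch(rad above level) -0.152 pivot->tcp tool [-0.012  -0.1151  0.0027] tcp handle angle -0.127
```

Call:
servo_tool --travel '[[0.009,-0.0007,0],[0.009,-0.0007,0]]' --dr '[[0,0,0.022],[0,0,0.022]]'

```text
t: 11.25
ee_pos: [0.4703, 0.0236, 0.1497]
ee_rot: [[0.195, 0.971, 0.136], [0.023, 0.134, -0.991], [-0.98, 0.197, 0.004]]
force: [-3.5, 1.2, 13.0]
opening: 0.001
```

Call:
servo_tool --travel '[[0.009,-0.0007,0],[0.009,-0.0007,0]]' --dr '[[0,0,0.022],[0,0,0.022]]'

```text
t: 11.5
ee_pos: [0.471, 0.0237, 0.1443]
ee_rot: [[0.24, 0.961, 0.136], [0.029, 0.133, -0.991], [-0.97, 0.241, 0.004]]
force: [-3.4, 0.5, 12.6]
opening: -0.001
```

Call:
servo_tool --travel '[[0.008,-0.0007,0],[0.008,-0.0007,0]]' --dr '[[0,0,0.02],[0,0,0.02]]'

```text
t: 11.75
ee_pos: [0.4717, 0.0238, 0.1394]
ee_rot: [[0.28, 0.95, 0.136], [0.034, 0.131, -0.991], [-0.959, 0.282, 0.004]]
force: [-2.2, 1.1, 11.2]
opening: -0.002
```

```bash
python3 s.py
```

```text
t 11.75 [-0.1137 -0.0024  0.1394] fC [-2.1  1.4 11.2] ftool [-11.3   1.2  -1.4] fingerpitch(rad above level) -0.286 pivot->tcp tool [-0.0118 -0.1151  0.0027] tcp handle angle -0.262
```

Call:
servo_tool --travel '[[0.007,-0.0006,0],[0.007,-0.0006,0]]' --dr '[[0,0,0.017],[0,0,0.017]]'

```text
t: 12.0
ee_pos: [0.4726, 0.0239, 0.1351]
ee_rot: [[0.313, 0.94, 0.136], [0.039, 0.13, -0.991], [-0.949, 0.316, 0.004]]
force: [-1.5, 0.7, 8.0]
opening: -0.002
```

Call:
servo_tool --travel '[[0.005,-0.0004,0],[0.005,-0.0004,0]]' --dr '[[0,0,0.012],[0,0,0.012]]'

```text
t: 12.25
ee_pos: [0.4733, 0.024, 0.132]
ee_rot: [[0.336, 0.932, 0.136], [0.042, 0.129, -0.991], [-0.941, 0.339, 0.004]]
force: [-0.3, 0.6, 7.2]
opening: -0.002
```

```bash
python3 s.py
```

```text
t 12.25 [-0.1121 -0.0024  0.132 ] fC [-0.2  0.7  7.2] ftool [-6.8  2.3 -0.6] fingerpitch(rad above level) -0.346 pivot->tcp tool [-0.0112 -0.1151  0.0027] tcp handle angle -0.327
```

Call:
servo_tool --travel '[[0.005,-0.0004,0],[0.005,-0.0004,0]]' --dr '[[0,0,0.012],[0,0,0.012]]'

```text
t: 12.5
ee_pos: [0.474, 0.0241, 0.1289]
ee_rot: [[0.359, 0.923, 0.135], [0.046, 0.128, -0.991], [-0.932, 0.362, 0.004]]
force: [0.9, 0.3, 4.1]
opening: 0.001
```

Call:
servo_tool --travel '[[0.005,-0.0004,0],[0.003,-0.0003,0]]' --dr '[[0,0,0.012],[0,0,0.008]]'

```text
t: 12.75
ee_pos: [0.4729, 0.0245, 0.1249]
ee_rot: [[0.375, 0.917, 0.136], [0.049, 0.127, -0.991], [-0.926, 0.378, 0.002]]
force: [0.7, 0.2, 1.7]
opening: -0.002
```

```bash
python3 s.py
```

```text
t 12.75 [-0.1125 -0.0019  0.1249] fC [0.7 0.1 1.7] ftool [-1.3  1.3 -0.1] fingerpitch(rad above level) -0.387 pivot->tcp tool [-0.0095 -0.1176  0.0022] tcp handle angle -0.383
```

Call:
servo_tool --travel '[[0,0,0],[0,0,0]]' --dr '[[0,0,0],[0,0,0]]'

```text
t: 13.0
ee_pos: [0.4724, 0.0246, 0.1245]
ee_rot: [[0.373, 0.918, 0.136], [0.049, 0.127, -0.991], [-0.927, 0.376, 0.002]]
force: [-0.9, 0.1, -0.0]
opening: -0.0
```

Call:
servo_tool --travel '[[0.003,-0.0003,0],[0.003,-0.0003,0]]' --dr '[[0,0,0.008],[0,0,0.008]]'

```text
t: 13.25
ee_pos: [0.4735, 0.0246, 0.123]
ee_rot: [[0.39, 0.911, 0.136], [0.051, 0.126, -0.991], [-0.919, 0.393, 0.002]]
force: [0.6, -0.5, -0.3]
opening: 0.007
```

```bash
python3 s.py
```

```text
t 13.25 [-0.1119 -0.0018  0.123 ] fC [ 0.6 -0.5 -0.3] ftool [0.5 0.4 0.5] fingerpitch(rad above level) -0.404 pivot->tcp tool [-0.0095 -0.1176  0.0021] tcp handle angle -0.399
```

The resistance fell to zero, so I back off and check the lock from the handle's angle.

Call:
servo_tool --travel '[[-0.04,0,0],[-0.1,0,0],[-0.15,0,0],[-0.15,0,0.1],[-0.1,0,0.2],[0,0,0.2],[0,0,0]]' --dr '[[0,0,0],[0,0,0],[0,0,0],[0,0,-0.09],[0,0,-0.09],[0,0,-0.09],[0,0,0]]'

```text
t: 14.12
ee_pos: [0.4348, -0.1318, 0.2722]
ee_rot: [[0.12, 0.984, 0.132], [0.012, 0.131, -0.991], [-0.993, 0.12, 0.004]]
force: [-0.1, 0.6, -0.8]
opening: 0.002
```

```bash
cat > v.py <<'E'
from h import *
import sys
s=cam('scene'); d=cam('top')
P=cloud(s); q=toC(P)
for n,c in(('scene',s),('top',d)):
    q=toC(cloud(c)); g=c['img'].max(2)
    m=(abs(q[...,1])<.012)&(q[...,0]<-.045)&(q[...,0]>-.16)&(q[...,2]>.06)&(q[...,2]<.33)
    w=q[m]
    if len(w)>20:
        k=np.polyfit(w[:,0],w[:,2],1); print(n,len(w),'handle angle',np.arctan(-k[0]),'z at x=-.1',np.polyval(k,-.1),'tip',w[:,0].min())
    m=(abs(q[...,1])<.012)&(abs(q[...,0]-.104)<.012)&(q[...,2]>.1)&(q[...,2]<.2); print('paddle',m.sum(),np.median(q[m],0) if m.any() else '')
    h=cv2.cvtColor(c['img'],cv2.COLOR_BGR2HSV); m=(h[...,0]<28)&(h[...,1]>120)&(np.hypot(q[...,0],q[...,1])<.04); print('bush',m.sum(),np.percentile(q[m][:,2],[50,95]) if m.any() else '')
u,v=proj(s,[toW([0,0,.1])])[0].astype(int); a=s['img'][v-60:v+60,u-60:u+60]
u,v=proj(d,[toW([0,0,.1])])[0].astype(int); b=d['img'][v-60:v+60,u-60:u+60]
cv2.imwrite(sys.argv[1],cv2.resize(np.hstack([a,b]),(800,400),interpolation=cv2.INTER_CUBIC))
E
python3 s.py; python3 v.py pics/c4.png
```

```text
t 14.125 [-0.1719 -0.1514  0.2722] fC [ 0.   0.6 -0.8] ftool [ 0.8 -0.1 -0.6] fingerpitch(rad above level) -0.12 pivot->tcp tool [-0.1308 -0.1561  0.1532] tcp handle angle 0.532
scene 133 handle angle -0.37696374178500347 z at x=-.1 0.12359465217965583 tip -0.13474302112908745
paddle 82 [ 0.1048784  -0.00080301  0.16183868]
bush 1 [0.04406185 0.04406185]
top 262 handle angle -0.38888515201123786 z at x=-.1 0.12389940988745822 tip -0.1375772586554242
paddle 92 [0.10454183 0.00023903 0.16210945]
bush 3 [0.05346077 0.05487525]
```

View pics/c4.png

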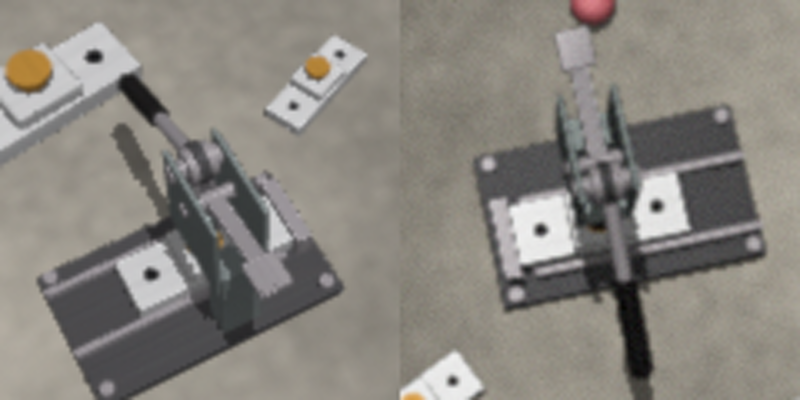

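The handle is down, the jaw is on the bush, and the bracket is home against the stop (top crop, around 510,235). I refine the handle angle and plan the move to the paddle.

```bash
python3 - <<'E'
from h import *
for n in('top','scene'):
    q=toC(cloud(cam(n))); w=q[(abs(q[...,1])<.02)&(q[...,0]<-.08)&(q[...,0]>-.13)&(q[...,2]>.06)&(q[...,2]<.2)]
    y0=np.median(w[:,1]); w=w[abs(w[:,1]-y0)<.004]; k=np.polyfit(w[:,0],w[:,2],1); a=np.arctan(k[0])
    zc=np.polyval(k,-.1)-.009/np.cos(a); print(n,len(w),y0,'slope',a,'position',np.arctan2(.1605-zc,.1))
R=rot(0,0)
p0=toC(get_obs()['ee_pos'])
plan([.104,-.15,.27],R,6)
plan([.104,-.001,.21],R,5,R,toW([.104,-.15,.27]))
E
```

```text
top 71 0.0003663512922248199 slope 0.40362579997240267 position 0.42049752019106046
scene 34 -0.00588790474893147 slope 0.40878444901173017 position 0.42257991120529026
travel [[0.0195, 0.1528, 0.0017], [0.0164, 0.1532, 0.0018], [0.0133, 0.1535, 0.0019], [0.0102, 0.1537, 0.0019], [0.0071, 0.1539, 0.002], [0.004, 0.154, 0.0021]] 
dr [-0.0005, 0.0003, -0.0193] x 6 from [-0.1733 -0.1461  0.2716]
travel [[0.04, -0.0, -0.0993], [0.04, -0.0, -0.0993], [0.04, -0.0, -0.0993], [0.04, -0.0, -0.0993], [0.04, -0.0, -0.0993]] 
dr [0.0, 0.0, 0.0] x 5 from [ 0.104 -0.15   0.27 ]
```

```bash
python3 - <<'E'
from h import *
R=rot(30,0)
plan([.104,-.15,.27],R,6)
plan([.104,.006,.185],R,6,R,toW([.104,-.15,.27]))
print('down 3mm:',R.T@np.array([0,0,-.003])/.3)
E
```

```text
travel [[0.0195, 0.1528, 0.0017], [0.0163, 0.1532, 0.0025], [0.013, 0.1535, 0.0031], [0.0097, 0.1537, 0.0033], [0.0063, 0.1539, 0.0033], [0.003, 0.154, 0.003]] 
dr [0.0046, 0.0835, -0.019] x 6 from [-0.1733 -0.1461  0.2716]
travel [[0.0842, 0.0, -0.0514], [0.0842, 0.0, -0.0514], [0.0842, 0.0, -0.0514], [0.0842, 0.0, -0.0514], [0.0842, 0.0, -0.0514], [0.0842, 0.0, -0.0514]] 
dr [0.0, 0.0, 0.0] x 6 from [ 0.104 -0.15   0.27 ]
down 3mm: [0.00866025 0.         0.005     ]
```

Call:
servo_tool --travel '[[0.0195,0.153,0.002],[0.016,0.153,0.0025],[0.013,0.1535,0.003],[0.01,0.154,0.003],[0.006,0.154,0.003],[0.003,0.154,0.003],[0,0,0]]' --dr '[[0.0046,0.0835,-0.019],[0.0046,0.0835,-0.019],[0.0046,0.0835,-0.019],[0.0046,0.0835,-0.019],[0.0046,0.0835,-0.019],[0.0046,0.0835,-0.019],[0,0,0]]'

```text
t: 15.2
ee_pos: [0.7102, -0.0921, 0.2634]
ee_rot: [[-0.077, 0.99, 0.117], [0.498, 0.14, -0.856], [-0.863, -0.008, -0.504]]
force: [-0.4, 0.6, -0.1]
opening: -0.003
```

Call:
servo_tool --travel '[[0.084,0,-0.051],[0.084,0,-0.051],[0.084,0,-0.051],[0.084,0,-0.051],[0.084,0,-0.051],[0.084,0,-0.051],[0,0,0]]' --dr '[[0,0,0],[0,0,0],[0,0,0],[0,0,0],[0,0,0],[0,0,0],[0,0,0]]'

```text
t: 16.08
ee_pos: [0.6848, 0.0636, 0.1861]
ee_rot: [[-0.072, 0.99, 0.123], [0.494, 0.143, -0.858], [-0.866, -0.001, -0.499]]
force: [-0.3, -0.2, 0.3]
opening: -0.006
```

```bash
python3 s.py; python3 v.py pics/c5.png
```

```text
t 16.075 [0.1029 0.0074 0.1861] fC [-0.3 -0.2  0.3] ftool [-0.4 -0.3 -0. ] fingerpitch(rad above level) 0.003 pivot->tcp tool [-0.0187  0.1029 -0.0189] tcp handle angle 2.813
scene 40 handle angle -0.4120674354867589 z at x=-.1 0.12521474525300075 tip -0.13421149795064155
paddle 12 [0.11005979 0.00859344 0.19210563]
bush 0 
top 198 handle angle -0.3710254988255919 z at x=-.1 0.1245928371230316 tip -0.11758774269566832
paddle 51 [0.09744119 0.00655697 0.16235205]
bush 1 [0.04980569 0.04980569]
```

View pics/c5.png

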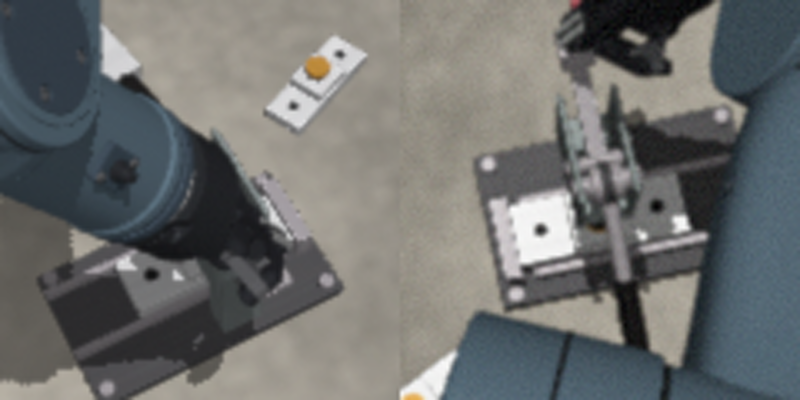

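The fingers are over the paddle (top crop, about 572,40), and the arm passes above the handle tip, so I check its height there.

```bash
python3 - <<'E'
from h import *
q=toC(cloud(cam('top'))).reshape(-1,3); m=(q[:,2]>.2)&(abs(q[:,1])<.06)&(q[:,2]<1)
for x in np.arange(-.2,.12,.02):
    w=q[m&(abs(q[:,0]-x)<.01)]; print(round(x,2),len(w),np.round([w[:,2].min(),w[:,2].max()],3) if len(w) else '')
E
```

```text
-0.2 1704 [0.657 0.711]
-0.18 1466 [0.594 0.703]
-0.16 1048 [0.581 0.68 ]
-0.14 844 [0.568 0.652]
-0.12 673 [0.562 0.64 ]
-0.1 494 [0.554 0.629]
-0.08 331 [0.558 0.615]
-0.06 325 [0.546 0.6  ]
-0.04 335 [0.531 0.602]
-0.02 238 [0.524 0.585]
-0.0 149 [0.52  0.563]
0.02 67 [0.512 0.539]
0.04 57 [0.258 0.521]
0.06 193 [0.241 0.333]
0.08 378 [0.201 0.372]
0.1 411 [0.201 0.378]
```

Call:
servo_tool --travel '[[0.0145,0,0.0083],[0.0145,0,0.0083],[0.0145,0,0.0083]]' --dr '[[0,0,0],[0,0,0],[0,0,0]]'

```text
t: 16.6
ee_pos: [0.6872, 0.0598, 0.1693]
ee_rot: [[-0.07, 0.99, 0.119], [0.495, 0.138, -0.858], [-0.866, -0.001, -0.499]]
force: [0.2, -0.2, -0.6]
opening: 0.003
```

Call:
servo_tool --travel '[[0.0087,0,0.005],[0.0087,0,0.005],[0.0087,0,0.005]]' --dr '[[0,0,0],[0,0,0],[0,0,0]]'

```text
t: 16.98
ee_pos: [0.6876, 0.0604, 0.161]
ee_rot: [[-0.068, 0.99, 0.12], [0.494, 0.138, -0.858], [-0.867, 0.001, -0.499]]
force: [1.6, 0.3, 2.1]
opening: -0.0
```

Call:
servo_tool --travel '[[0.0087,0,0.005],[0.0087,0,0.005]]' --dr '[[0,0,0],[0,0,0]]'

```text
t: 17.23
ee_pos: [0.6878, 0.0604, 0.1554]
ee_rot: [[-0.068, 0.99, 0.121], [0.494, 0.138, -0.858], [-0.867, 0.002, -0.499]]
force: [1.3, 1.0, 2.8]
opening: 0.001
```

Call:
servo_tool --travel '[[0.0087,0,0.005],[0.0087,0,0.005]]' --dr '[[0,0,0],[0,0,0]]'

```text
t: 17.48
ee_pos: [0.687, 0.0605, 0.1485]
ee_rot: [[-0.07, 0.99, 0.12], [0.494, 0.139, -0.858], [-0.866, -0.001, -0.499]]
force: [1.0, -0.2, 1.5]
opening: 0.002
```

```bash
python3 s.py; python3 v.py pics/c6.png
```

```text
t 17.475 [0.1046 0.0039 0.1485] fC [ 0.9 -0.3  1.5] ftool [-1.4  0.9 -0.5] fingerpitch(rad above level) 0.001 pivot->tcp tool [0.0124 0.1046 0.0025] tcp handle angle -3.113
scene 240 handle angle 0.2776212935313985 z at x=-.1 0.19392020332860813 tip -0.13974377881317393
paddle 52 [0.10950546 0.00068054 0.16986532]
bush 0 
top 148 handle angle 0.35903750940470075 z at x=-.1 0.20164726932369653 tip -0.1039581374864452
paddle 126 [ 0.10033612 -0.00036917  0.1725085 ]
bush 0
```

The resistance fell and the handle flew up, so I lift off and clear away.

Call:
servo_tool --travel '[[-0.03,0,-0.017],[-0.08,0,-0.046],[-0.15,0,-0.08],[-0.15,0,0.1],[-0.1,0,0.18],[0,0,0.2],[0,0,0.2],[0,0,0],[0,0,0]]' --dr '[[0,0,0],[0,0,0],[0,0,0],[0,0,0],[0,0,0],[0,0,0],[0,0,0],[0,0,0],[0,0,0]]'

```text
t: 18.7
ee_pos: [0.717, -0.1534, 0.2012]
ee_rot: [[-0.07, 0.99, 0.119], [0.495, 0.138, -0.858], [-0.866, -0.001, -0.5]]
force: [-0.7, -0.0, 1.1]
opening: -0.001
```

```bash
python3 s.py; python3 v.py pics/c7.png; python3 - <<'E'
from h import *
d=cam('top');q=toC(cloud(d)[120:250,270:410]);hs=cv2.cvtColor(d['img'],cv2.COLOR_BGR2HSV)[120:250,270:410]
m=(q[...,2]>.022)&(q[...,2]<.04)&(hs[...,2]>140)&(hs[...,1]<60)&(abs(q[...,0])<.02)
y=np.sort(q[m][:,1]); print('foot y near end',y[y>-.1][:8])
E
```

```text
t 18.7 [ 0.1045 -0.212   0.2012] fC [-0.7  0.1  1.1] ftool [-0.9 -0.7 -0.6] fingerpitch(rad above level) 0.0 pivot->tcp tool [-0.1413  0.1046  0.1631] tcp handle angle 2.69
scene 260 handle angle 0.5124333568048172 z at x=-.1 0.22433439535888883 tip -0.1283630418763993
paddle 87 [ 0.10425518 -0.00107965  0.16180222]
bush 1 [0.04754749 0.04754749]
top 262 handle angle 0.49358732985146225 z at x=-.1 0.22424029816287258 tip -0.13169133051409868
paddle 94 [ 0.10421952 -0.00022414  0.16239222]
bush 1 [0.04840572 0.04840572]
foot y near end [-0.07085119 -0.07081328 -0.07026454 -0.0699649  -0.06985106 -0.06977049
 -0.06961605 -0.06920678]
```

View pics/c7.png

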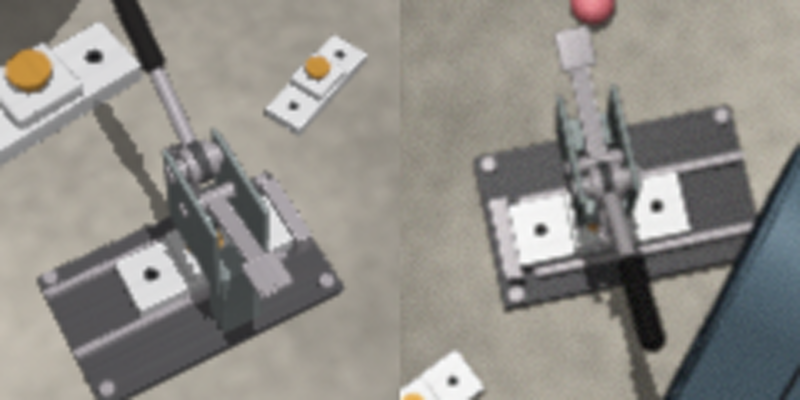

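The clamp is open, the lever is back up, the bracket is still home and the bush flange sits at about 48 mm (fully pressed is 47). I hand in now.

```bash
python3 -c "
from workcell import close_job
print(close_job())"
```

```text
the job is handed in; nothing more can be done
None
```

The job is handed in at about 19 s of the 72 s allowed. The bracket was slid home, the clamp was locked, and then it was freed with the release lever.

- **Bracket:** I pushed the middle-sized one (in the channel) to the back stop. There the force rose to about 8 N with no further motion. After the release its near end still measured y ≈ -70 mm, which is fully home.
- **Locking:** The highest force I read on the handle was about 13.5 N, near 0.13 to 0.2 rad below level, fading to zero by about 0.39 rad below. With the hand off, the handle stayed at about 0.41 to 0.42 rad below level. That fits the drop past centre to its stop, though I inferred the lock from the angle and the loss of force rather than testing it directly.
- **Bush:** From the camera depth, its flange top was about 48 mm over the bench (47 mm when fully home). Only a few pixels of it were visible, so this is a weak check.
- **Release:** Pressing the paddle about 18 mm gave readings up to about 3 N. Then the resistance fell and the handle sprang up to about 0.5 rad above level. The lever returned to rest.
- **Other things:** The arm touched nothing at the end. I saw nothing else moved in the final crops, but I did not measure the bystanders' positions.

The bar-surface fits gave handle angles about 0.02 to 0.04 rad apart. No other check disagreed.

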